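# Close the slide press, pin it and keep it pressed shut

## Task

A microscope slide with a freshly glued cover glass lies in the small hinged press: swing the press's lid down until it rests on its two spring plungers, then take the longer of the two pins from the pin stand and push it down through the hole in the lid into the hole in the base until its collar presses the lid fully shut. The springs lift the lid again if you let go, so finish while still holding the pin pressed down with the lid fully shut. Leave the short pin in the stand and do not knock over or shove the bottles, jar, dish or slide box.

Things in the scene. Friction and masses are not known exactly. Their poses are not given: they have to be found in the camera images.
- press: hinged slide press, fixed: bare aluminium base 190 (x) x 120 (y) x 44 mm high, origin under its centre, z up; hinge on its +x side, pin hole near its -x edge. Lid: aluminium plate 150 x 108 x 12 mm; shut, it lies level, underside 46 mm and top face 58 mm above the bench. Two steel ears at the hinge's ends (x 80, y +/-66 mm) stand 64 mm high
- press_lid (a joint): lid angle, rad: 0 = fully shut (hard stop); grows as its free (-x) edge, 155 mm from the hinge, swings up and back; stop at 1.6. Stiff hinge: stays open at its start (0.95 to 1.45); below about 0.7 it sinks by itself onto two spring plungers (100 mm from the hinge, y +/-45 mm) and rests ajar at 0.08 to 0.11. Fully shut takes about 8 N down at the hole; it springs back if let go
- hinge (a point): middle of the lid's hinge axis, 52 mm above the bench; the axis runs along the press's y. The lid's mid-plane passes through it
- base_hole (a point): centre of the mouth of the upright hole in the base, 12.5 mm wide, 44 mm deep, 140 mm from the hinge axis towards the press's -x, at 44 mm height
- lid_hole (a point): centre of the upper mouth of the hole through the lid, 12 mm wide, 140 mm from the hinge axis, on the lid's upper (outer) face, 6 mm from the lid's mid-plane; it moves with the lid and stands over the base hole when the lid is shut
- pin_stand: black plastic block 60 (x) x 130 (y) x 34 mm high, fixed, origin under its centre, with two upright holes 11 mm wide, 22 mm deep, at y = +/-35 mm, each holding one pin; the pins may be either way round. It stands left or right of the press
- long_pin: longer steel pin, loose, upright in the stand. Origin at the centre of its tip, z up to the grip: shank 10 mm diameter, 40 mm long, rounded tip; collar 24 mm diameter (40 to 46 mm from the tip); cylindrical grip 18 mm diameter (46 to 76 mm). 0.04 to 0.09 kg. In the stand its tip is 12 mm and its top 88 mm above the bench
- long_pin_tip (a point): the centre of the long pin's tip (same point as its origin); with the pin fully in and the lid shut it is 18 mm above the bench
- short_pin: shorter steel pin, the same collar and grip but a shank of only 24 mm; its top is 72 mm above the bench. Not used: stays in the stand. Origin at its tip
- slide_rack: white rack of upright glass slides, 90 x 120 x 34 mm high, fixed, on the other side of the press from the pin stand; not used
- jar: clear jar with a green cap, 52 mm diameter, 65 mm tall, loose; leave alone. Origin under it
- vial_a: small amber bottle with a black cap, 28 mm diameter, 55 mm tall, loose; leave alone. Origin under it
- vial_b: a second such amber bottle; leave alone
- slide_box: green slide box 85 x 50 x 32 mm, loose; leave alone. Origin under it
- dish: low clear dish, 84 mm diameter, 16 mm tall, loose; leave alone. Origin under it

How it is judged:
By the outcome, as a careful person would: the job done as asked, in the order asked, and still so for the second after the job is handed in, while the arm keeps its last pose, push and grip.
It also fails if it takes over 58 s, if anything falls off the work surface, if the arm or the gripper's body presses on something with over 40 N, if the wrist force passes 120 N, or if a joint passes its speed limit or range.

## Robot

A 6-joint arm with a two-finger parallel gripper is mounted at the origin on the work surface. World frame = base frame: x ahead of the robot, y to its left, z up, the work surface at z = 0. Lengths are in m, angles in rad, forces in N, time in s.
With the tool pointing down it reaches from about 0.35 to 0.875 m from the base axis. Payload 4.2 kg.
Tool frame: the origin (TCP) lies between the finger pads; the fingertips stand 8 mm ahead of it and the grasp point (between the pads) lies 11 mm behind it; x points along the fingers, y is the direction in which the jaws open and shut, and the axes are right-handed (so a half turn about x gives the same grasp; the last joint's range is limited). The gripper opens to 87 mm and grips with 3 to 60 N. Pads are 19 mm wide; open, the fingers measure 117 mm over their backs; the gripper's body (75 mm by 190 mm) begins 51 mm behind the grasp point.
Start: joints at [1.558, 0.385, 0.008, 0, -1.194, -0.259], TCP at [0.168, 0.602, 0.231] pointing down, gripper open.
Joint ranges: [-3.14, 3.14], [-1.21, 2.06], [-1.07, 1.41], [-3.16, 2.05], [-2.99, -0.16], [-3.1, 3.1]. Speed limits (rad/s): [2.79, 2.79, 3.14, 3.14, 3.14, 3.14].

## Interface

Orientations are given as a unit quaternion [w, x, y, z].
In Python, from plant import * gives the robot as it stands. The module is installed in compiled form; this text tells all that it offers. Calls block until the motion is done:
- move_pose(position, orientation): joint-space move of the TCP to a pose.
- movel(position, attitude=None, max_speed=0.15, force_limit=None): straight line of the TCP; attitude=None keeps the orientation; max_speed is the mean speed in m/s. With force_limit (N) it stops when the force on the tool has changed by that much, and returns True; else False.
- movej(angles): joint-space move.
- command_gripper(opening, f_grip=None): opening from 0.0 (shut) to 1.0 (fully open); f_grip is the grip in N (None keeps the last); returns when the fingers have stopped.
- hold(seconds).
- solve_ik(position, orientation): joint angles nearest the present ones, or None.
- observe(): the state.
- get_image(name): name is "scene" or "top" or "wrist"; returns the picture (384x512x3 uint8, red, green, blue); there is no depth.
- camera_info(name): a dict with "vertical_fov" (degrees; the focal length in pixels is half the picture's height over the tangent of half this angle, whatever the lens; pixels are square), "cx", "cy" (the principal point, pixels), "extrinsics" (4x4, takes a point from camera to world coordinates); the wrist camera has in their place "mount" (4x4, takes a point from camera to tool coordinates, whose origin is the TCP and whose axes are the tool frame's). Camera axes: x right, y down, z forward; pixel columns grow to the right and rows downward; lengths in m; the calibration is good to about 2 mm. A picture is of the moment at which its call begins: read the wrist's pose just before it. camera_info takes no time and is no camera call.
A pose or a line that the arm cannot do raises Unreachable and nothing moves.
- job_done(): hands the job in, once; it reports no verdict.
The state is a dict: "time": time; "qpos": joint angles; "qvel": joint speeds; "joint_efforts": joint torques, N m; "eef_pos": TCP position; "orientation": TCP orientation; "wrist_force": force on the tool from outside, world axes, zero at the start; "moment": the same for the moment, N m; "width": opening from 0.0 (shut) to 1.0 (fully open).
Only numpy, scipy, OpenCV 4.12 (cv2) and the standard library are available. Lean on these libraries where they do the work, as an engineer would, in place of code of your own. Each camera call takes 0.05 s, during which the arm holds its last target.

## Working session

There is one attempt and no reset: what is moved stays moved. The work goes in short steps, each a Python script; the robot and the scene stay as the last script left them, time stands still between calls to the robot, and variables do not carry over. Pictures are saved under pics/ and viewed, and the job is handed in when it is done.

```bash
mkdir -p pics; python3 - <<'E'
from plant import *
import cv2,numpy as np
for n in ["scene","top","wrist"]:
    im=get_image(n); cv2.imwrite(f"pics/{n}0.png",im[:,:,::-1])
    c=camera_info(n); print(n,c)
o=observe(); print(o)
E
```

```text
scene {'vertical_fov': 56.01015528422979, 'cx': 255.06434019210093, 'cy': 191.24782918998207, 'extrinsics': array([[ 0.71638002,  0.45309282, -0.53057192,  1.10751788],
       [ 0.69770474, -0.46217654,  0.54735815, -0.49319247],
       [ 0.00278615, -0.76229899, -0.64721905,  0.6609611 ],
       [ 0.        ,  0.        ,  0.        ,  1.        ]])}
top {'vertical_fov': 45.19430215092968, 'cx': 252.12225681955331, 'cy': 190.17112198179336, 'extrinsics': array([[-0.02623453, -0.99705156,  0.07211063,  0.47609714],
       [-0.99940989,  0.02775972,  0.0202303 ,  0.01051284],
       [-0.02217242, -0.07153735, -0.99719145,  1.58008658],
       [ 0.        ,  0.        ,  0.        ,  1.        ]])}
wrist {'vertical_fov': 68.94837058135913, 'cx': 254.17236190789714, 'cy': 190.33681805744936, 'mount': array([[ 1.54530197e-04, -2.84897083e-01,  9.58558099e-01,
        -1.54742829e-01],
       [ 9.99999907e-01, -3.41294034e-04, -2.62648512e-04,
        -5.29472986e-04],
       [ 4.01977955e-04,  9.58558050e-01,  2.84897004e-01,
        -7.95638979e-02],
       [ 0.00000000e+00,  0.00000000e+00,  0.00000000e+00,
         1.00000000e+00]])}
{'time': 0.15, 'qpos': array([ 1.55765387e+00,  3.85380798e-01,  6.96879033e-03, -3.71764447e-04,
       -1.19400899e+00, -2.58619626e-01]), 'qvel': array([-0.00149351, -0.00214962,  0.00516668,  0.00136282, -0.00100693,
       -0.00015183]), 'joint_efforts': array([-8.34518760e-04, -3.91051304e+01,  1.87586671e+01,  4.22236875e+00,
        1.23642947e-02, -1.32551709e-04]), 'eef_pos': array([0.16761827, 0.60165367, 0.22971879]), 'orientation': array([ 0.09524994, -0.70053119,  0.09642003,  0.70063306]), 'wrist_force': array([-0.3700274 , -0.10846301, -0.31618262]), 'moment': array([-0.03250177,  0.02261876,  0.00245643]), 'width': 0.9999755333671627}
```

View pics/scene0.png

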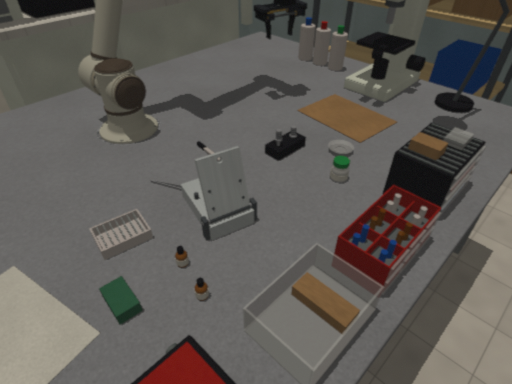

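View pics/top0.png

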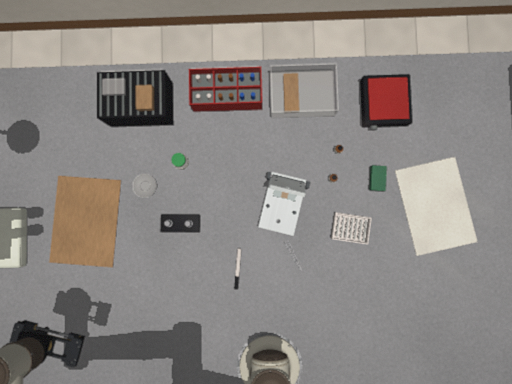

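View pics/wrist0.png

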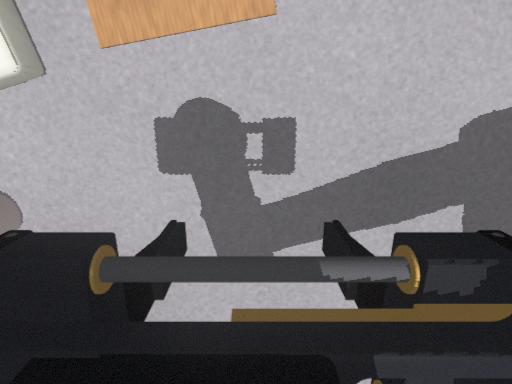

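```bash
python3 - <<'E'
import cv2
a=cv2.imread("pics/top0.png"); s=cv2.imread("pics/scene0.png")
cv2.imwrite("pics/top_c.png",cv2.resize(a[150:250,150:320],None,fx=4.7,fy=4.7,interpolation=cv2.INTER_CUBIC))
cv2.imwrite("pics/sc_c.png",cv2.resize(s[110:245,150:320],None,fx=4.4,fy=4.4,interpolation=cv2.INTER_CUBIC))
E
```

```text
(no output)
```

View pics/top_c.png

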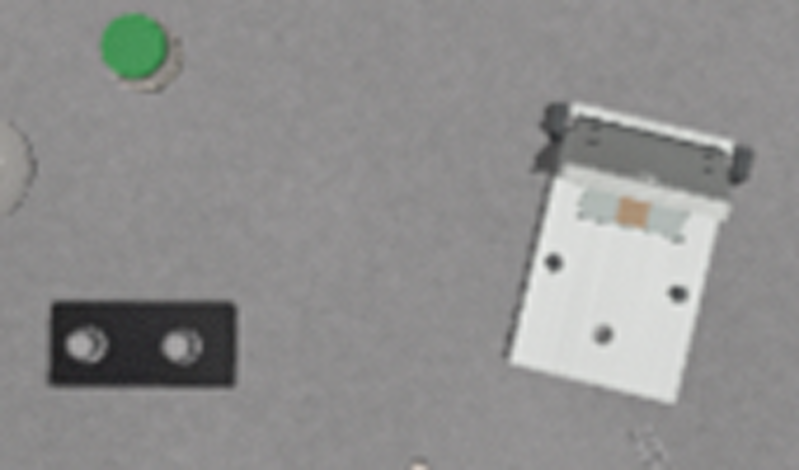

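View pics/sc_c.png

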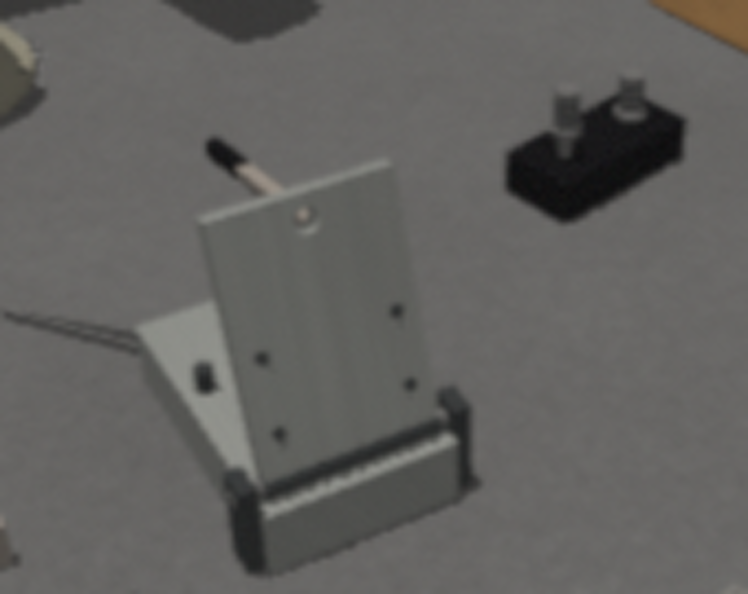

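```bash
cat > h.py <<'E'
from plant import *
import cv2,numpy as np
from scipy.spatial.transform import Rotation as R
F=lambda c:192/np.tan(np.radians(c["vertical_fov"])/2)
def T_wrist():
    o=observe(); q=o["orientation"]; T=np.eye(4); T[:3,:3]=R.from_quat([q[1],q[2],q[3],q[0]]).as_matrix(); T[:3,3]=o["eef_pos"]
    return T@camera_info("wrist")["mount"]
def ray(n,uv,T=None):
    c=camera_info(n); T=c["extrinsics"] if T is None else T
    d=np.array([(uv[0]-c["cx"])/F(c),(uv[1]-c["cy"])/F(c),1]); return T[:3,3],T[:3,:3]@d
def cast(n,uv,z,T=None):
    p,d=ray(n,uv,T); return p+d*(z-p[2])/d[2]
def proj(n,P,T=None):
    c=camera_info(n); T=c["extrinsics"] if T is None else T
    q=np.linalg.inv(T)@np.append(P,1); return np.array([c["cx"]+F(c)*q[0]/q[2],c["cy"]+F(c)*q[1]/q[2]])
def shot(n,name,crop=None,s=1):
    T=T_wrist() if n=="wrist" else None
    im=get_image(n)[:,:,::-1]; np.save(f"pics/{name}.npy",im)
    if T is not None: np.save(f"pics/{name}_T.npy",T)
    if crop: im=im[crop[1]:crop[3],crop[0]:crop[2]]
    if s!=1: im=cv2.resize(im,None,fx=s,fy=s,interpolation=cv2.INTER_CUBIC)
    cv2.imwrite(f"pics/{name}.png",im); return im
def wxyz(M): q=R.from_matrix(M).as_quat(); return np.array([q[3],q[0],q[1],q[2]])
def down(a,tilt=0):
    """tool x down, tool y (jaws) along world heading a"""
    x=np.array([0,0,-1.]); y=np.array([np.cos(a),np.sin(a),0]); return wxyz(np.c_[x,y,np.cross(x,y)])
E
python3 - <<'E'
from h import *
t=lambda x,y:(150+(x+.5)/4.7-.5,150+(y+.5)/4.7-.5)
s=lambda x,y:(150+(x+.5)/4.4-.5,110+(y+.5)/4.4-.5)
for n,p,z in [("frontL",(510,362),.044),("frontR",(677,403),.044),("basehole",(603,334),.044),("plL",(554,262),.05),("plR",(678,293),.05),("pinleft",(80,343),.088),("pinright",(176,345),.088),("earL",(556,115),.064),("earR",(742,160),.064),("lidfreeL",(560,170),.19),("lidfreeR",(730,212),.19),("st1",(52,303),.034),("st2",(235,303),.034),("st3",(235,385),.034),("st4",(52,385),.034)]:
    print(n,cast("top",t(*p),z).round(4))
for n,p,z in [("pin near",(566,92),.088),("pin far",(632,76),.072),("pin nearS",(566,92),.072),("earR",(237,478),.064),("earL",(455,395),.064)]:
    print(n,cast("scene",s(*p),z).round(4))
# lid hole & free corners by triangulation
for a,b in [(s(198,220),t(730,208)),(s(390,162),t(560,168))]:
    p,d=ray("scene",a);q,e=ray("top",b)
    k=np.linalg.lstsq(np.c_[d,-e],q-p,rcond=None)[0]; print("lid corner",(p+k[0]*d).round(4),(q+k[1]*e).round(4))
print(ray("scene",s(306,216)))
E
```

```text
frontL [0.4653 0.025  0.044 ]
frontR [ 0.4335 -0.0918  0.044 ]
basehole [ 0.4833 -0.0412  0.044 ]
plL [ 0.5349 -0.008   0.05  ]
plR [ 0.5107 -0.0946  0.05  ]
pinleft [0.4864 0.3206 0.088 ]
pinright [0.4833 0.2542 0.088 ]
earL [ 0.6375 -0.0122  0.064 ]
earR [ 0.6022 -0.1414  0.064 ]
lidfreeL [ 0.5885 -0.0119  0.19  ]
lidfreeR [ 0.5585 -0.1199  0.19  ]
st1 [0.5159 0.3515 0.034 ]
st2 [0.5124 0.2203 0.034 ]
st3 [0.4541 0.2213 0.034 ]
st4 [0.4574 0.3522 0.034 ]
pin near [0.4882 0.2466 0.088 ]
pin far [0.4903 0.3177 0.072 ]
pin nearS [0.4709 0.2673 0.072 ]
earR [ 0.6    -0.1432  0.064 ]
earL [ 0.6364 -0.0143  0.064 ]
lid corner [ 0.5601 -0.1196  0.2002] [ 0.5604 -0.1191  0.2002]
lid corner [ 0.5877 -0.0135  0.1977] [ 0.5892 -0.0118  0.1978]
(array([ 1.10751788, -0.49319247,  0.6609611 ]), array([-0.64266176,  0.51962989, -0.57878096]))
```

```bash
cat >> h.py <<'E'
H=np.array([.6186,-.0778]); YAW=np.radians(-15.2)
ex=np.array([np.cos(YAW),np.sin(YAW)]); ey=np.array([-ex[1],ex[0]])
def W(px,z,py=0): """hinge-relative press coords -> world""" ; return np.r_[H+px*ex+py*ey,z]
E
python3 - <<'E'
from h import *
qs=[down(YAW+np.pi/2),down(YAW-np.pi/2)]
qx=[down(YAW),down(YAW+np.pi)]
for n,P,Q in [("lid start",W(.03,.27),qs),("lid",W(.03,.165),qs),("lidend",W(-.09,.12),qs),("pin",[.485,.252,.069],qx),("hole",W(-.14,.1),qx)]:
    for q in Q: r=solve_ik(P,q); print(n,None if r is None else r.round(2))
E
```

```text
lid start [ 0.12  0.41  0.15  0.   -1.31 -1.95]
lid start [ 0.12  0.41  0.15  0.   -1.31  1.19]
lid [ 0.12  0.48 -0.01  0.   -1.08 -1.95]
lid [ 0.12  0.48 -0.01  0.   -1.08  1.19]
lidend [ 0.2   0.34 -0.37  0.   -0.86 -2.04]
lidend [ 0.2   0.34 -0.37  0.   -0.86  1.1 ]
pin [ 0.78  0.43 -0.39  0.   -0.75  2.1 ]
pin [ 0.78  0.43 -0.39  0.   -0.75 -1.04]
hole [ 0.25  0.3  -0.5   0.   -0.77  2.63]
hole [ 0.25  0.3  -0.5   0.   -0.77 -0.52]
```

```bash
python3 - <<'E'
from h import *
q=down(YAW+np.pi)
move_pose([.485,.252,.22],q); print(observe()["time"])
shot("wrist","w1")
E
```

```text
1.875
```

View pics/w1.png

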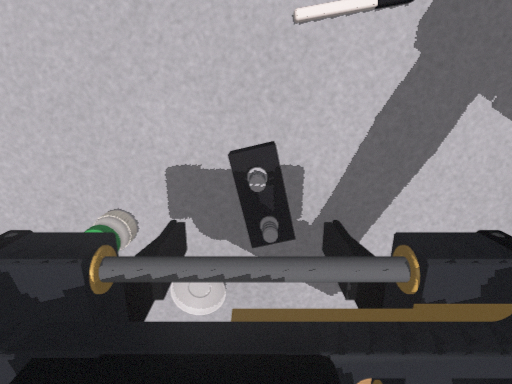

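```bash
python3 - <<'E'
from h import *
im=np.load("pics/w1.npy"); cv2.imwrite("pics/w1c.png",cv2.resize(im[135:255,215:315],None,fx=5,fy=5,interpolation=cv2.INTER_CUBIC))
E
```

```text
(no output)
```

View pics/w1c.png

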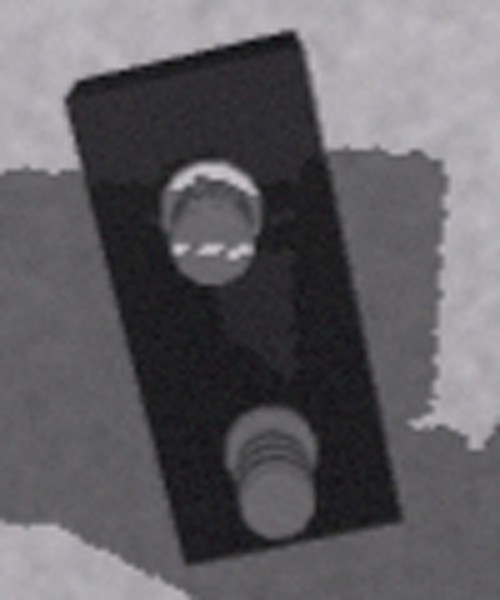

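```bash
python3 - <<'E'
from h import *
T=np.load("pics/w1_T.npy"); t=lambda x,y:(215+(x+.5)/5-.5,135+(y+.5)/5-.5)
c=[]
for n,p,z in [("A top88",(213,245),.088),("A collar58",(211,209),.058),("A collar42",(211,209),.042),("B top72",(277,501),.072),("B collar42",(272,450),.042),("B top88",(277,501),.088),("c1",(68,99),.034),("c2",(303,42),.034),("c3",(400,520),.034),("c4",(187,563),.034)]:
    P=cast("wrist",t(*p),z,T); print(n,P.round(4))
print(observe()["eef_pos"])
E
```

```text
A top88 [0.483  0.2534 0.088 ]
A collar58 [0.483  0.2528 0.058 ]
A collar42 [0.4839 0.2567 0.042 ]
B top72 [0.4856 0.3224 0.072 ]
B collar42 [0.4853 0.3225 0.042 ]
B top88 [0.4845 0.3147 0.088 ]
c1 [0.511  0.2227 0.034 ]
c2 [0.4521 0.2242 0.034 ]
c3 [0.4576 0.3546 0.034 ]
c4 [0.5161 0.3521 0.034 ]
[0.48479072 0.25295505 0.21999642]
```

```bash
python3 - <<'E'
from h import *
q=down(YAW-np.pi/2)
command_gripper(0.0,20)
move_pose([.52,.2,.31],q)
move_pose(W(.045,.29),q)
movel(W(.04,.175),max_speed=.2)
print(observe()["time"],observe()["wrist_force"])
shot("scene","s2",(130,60,330,230),4)
E
```

```text
6.8917 [-0.79219198 -0.19969452  0.04145511]
```

View pics/s2.png

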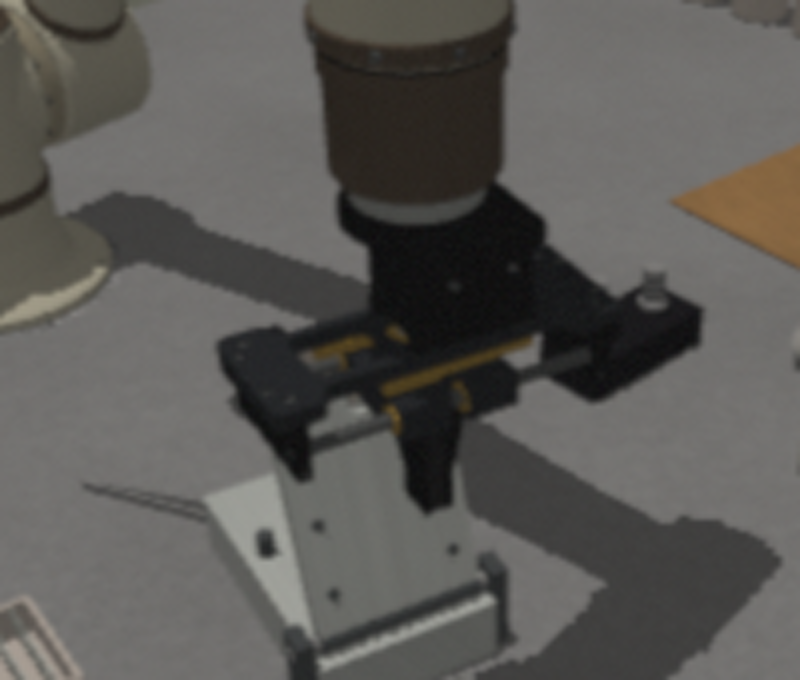

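```bash
python3 - <<'E'
from h import *
r=.105
# tip point: outer face + small offset; TCP = tip +8mm
for i,th in enumerate([1.2,1.0,.85,.7,.6,.5,.42]):
    off=.006+.009
    px=-r*np.cos(th)+off*np.sin(th); z=.052+r*np.sin(th)+off*np.cos(th)*.6+.008
    hit=movel(W(px,z),max_speed=.1,force_limit=25)
    o=observe(); print(th,hit,o["time"],o["wrist_force"].round(1),o["eef_pos"].round(3))
    if hit: break
shot("scene","s3",(130,60,330,230),4)
E
```

```text
1.2 False 7.75 [ 0.6 -0.8 -0.4] [ 0.596 -0.072  0.162]
1.0 False 8.1167 [ 0.5 -0.1 -0.6] [ 0.576 -0.066  0.153]
0.85 False 8.4333 [-0.4  0.2  0.1] [ 0.563 -0.063  0.145]
0.7 False 8.75 [0.6 0.2 0.5] [ 0.551 -0.059  0.135]
0.6 False 9.0083 [ 0.7  0.2 -0.4] [ 0.543 -0.057  0.127]
0.5 False 9.2667 [ 0.5 -0.5  0.4] [ 0.536 -0.056  0.118]
0.42 False 9.5167 [0.6 0.5 0.8] [ 0.532 -0.054  0.111]
```

View pics/s3.png

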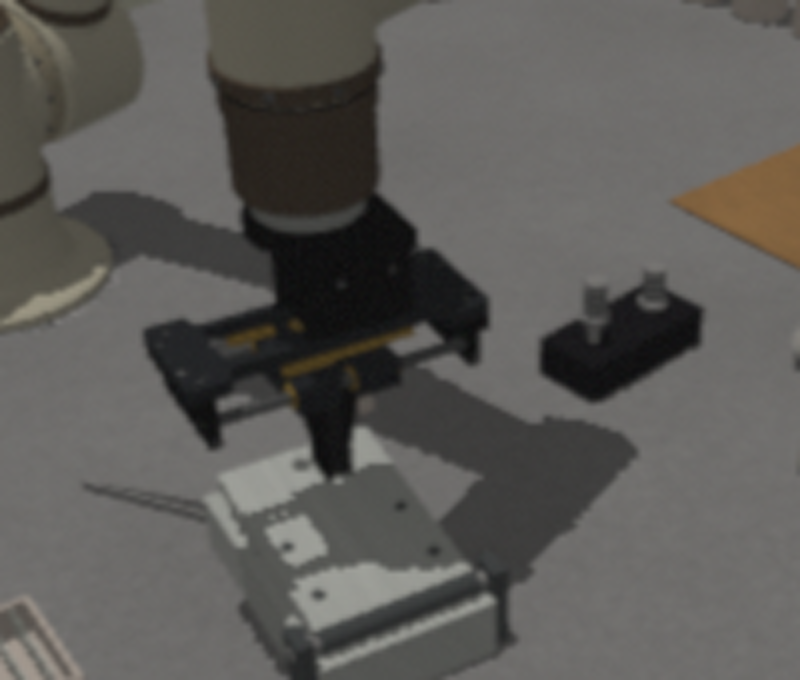

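```bash
python3 - <<'E'
from h import *
q=down(YAW+np.pi)
p=observe()["eef_pos"]
movel([p[0],p[1],.2],max_speed=.25)
move_pose(W(-.139,.204),q)
command_gripper(1.0)
print(observe()["time"],observe()["eef_pos"],W(-.139,.07))
im=shot("wrist","w2"); 
cv2.imwrite("pics/w2c.png",cv2.resize(im[110:260,170:340],None,fx=4,fy=4,interpolation=cv2.INTER_CUBIC))
E
```

```text
13.0333 [ 0.48447845 -0.04133691  0.20401131] [ 0.48446271 -0.0413557   0.07      ]
```

View pics/w2.png

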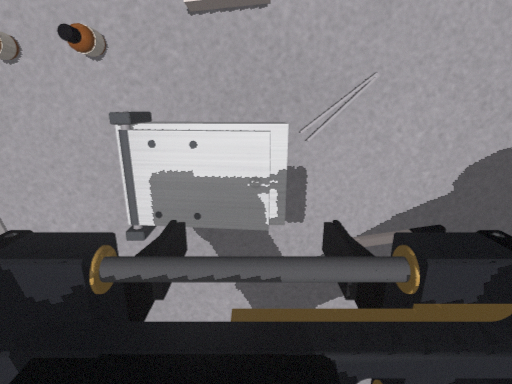

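View pics/w2c.png

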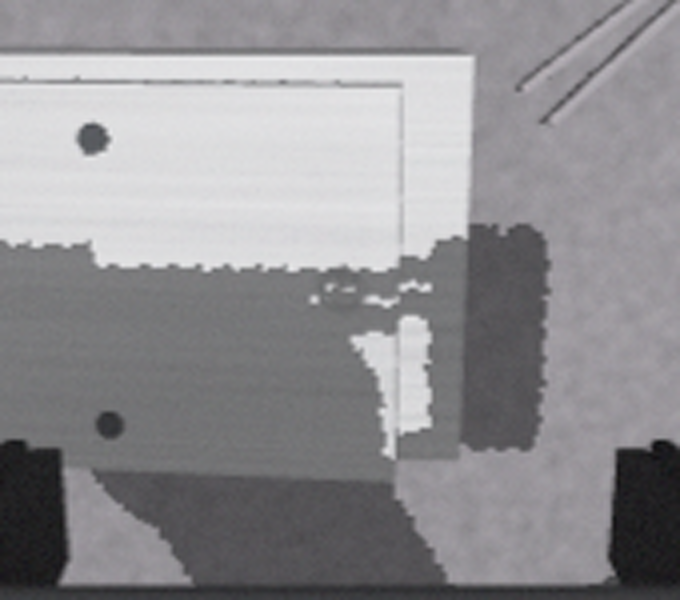

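```bash
python3 - <<'E'
from h import *
im=np.load("pics/w2.npy")[165:205,235:290].astype(float)
im=np.clip((im-50)*2.2,0,255).astype(np.uint8)
cv2.imwrite("pics/w2d.png",cv2.resize(im,None,fx=14,fy=14,interpolation=cv2.INTER_CUBIC))
T=np.load("pics/w2_T.npy")
for z in(.068,.072): print(cast("wrist",(255.1,182.4),z,T).round(4))
# lid -x edge and corners: crop(475,55),(460,458)
f=lambda x,y:(170+(x+.5)/4-.5,110+(y+.5)/4-.5)
for p in [(474,55),(460,458),(402,85),(394,482)]: 
  P=cast("wrist",f(*p),.073 if p[0]<410 else .044,T); d=P[:2]-H; print(p,P.round(4),"press",(d@ex).round(4),(d@ey).round(4))
E
```

```text
[ 0.4847 -0.0416  0.068 ]
[ 0.4844 -0.0426  0.072 ]
(474, 55) [ 0.4339 -0.0905  0.044 ] press -0.1749 -0.0607
(460, 458) [0.4654 0.0248 0.044 ] press -0.1748 0.0588
(402, 85) [ 0.4559 -0.0906  0.073 ] press -0.1537 -0.055
(394, 482) [0.4848 0.014  0.073 ] press -0.1532 0.0535
```

View pics/w2d.png

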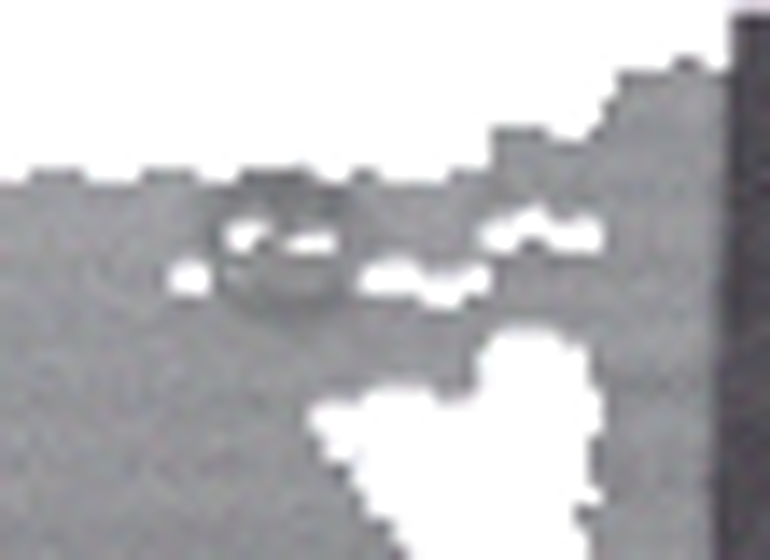

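```bash
python3 - <<'E'
from h import *
q=down(YAW+np.pi)
move_pose([.483,.253,.15],q)
hit=movel([.483,.253,.069],max_speed=.1,force_limit=10)
print(hit,observe()["eef_pos"])
command_gripper(0.0,45)
o=observe(); print(o["time"],o["width"],o["eef_pos"].round(4),o["wrist_force"].round(1))
hit=movel([.483,.253,.15],max_speed=.12,force_limit=15)
o=observe(); print(hit,o["time"],o["width"],o["wrist_force"].round(1))
shot("wrist","w4"); shot("scene","s4",(150,60,350,230),4)
E
```

```text
False [0.48350361 0.2532435  0.06960758]
16.325 0.18964007319126516 [0.483 0.253 0.069] [-0.8  0.5  1. ]
False 17.15 0.19343803678160776 [ 0.  -1.4 -1.8]
```

View pics/w4.png

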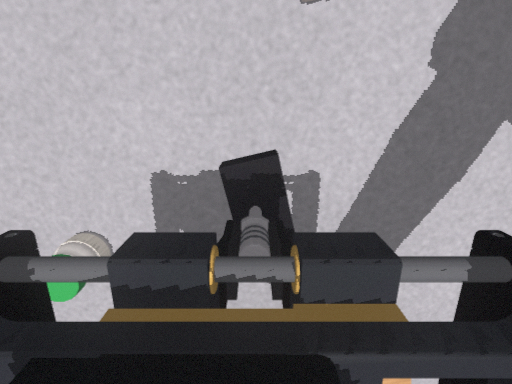

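View pics/s4.png

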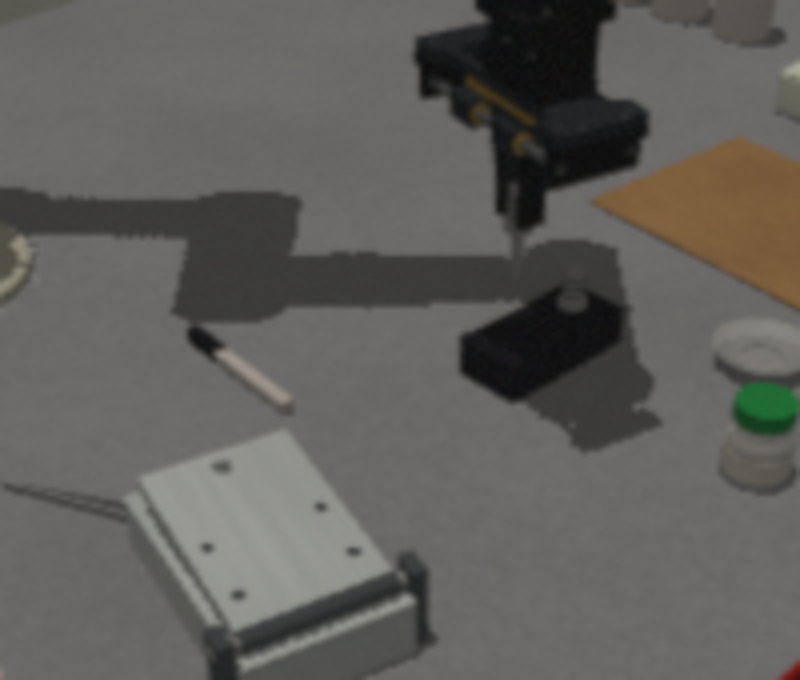

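```bash
python3 - <<'E'
from h import *
im=np.load("pics/w4.npy"); T=np.load("pics/w4_T.npy")
cv2.imwrite("pics/w4c.png",cv2.resize(im[195:260,215:300],None,fx=9,fy=9,interpolation=cv2.INTER_CUBIC))
for x in [(255.5,207),(255.5,209)]: print(cast("wrist",x,.094,T).round(4))
P0=np.array([.483,.253]); 
for z in(.093,.133): print(z,proj("wrist",np.r_[P0,z],T).round(1))
E
```

```text
[0.4821 0.2511 0.094 ]
[0.4826 0.2527 0.094 ]
0.093 [255.1 209. ]
0.133 [255.3 230. ]
```

View pics/w4c.png

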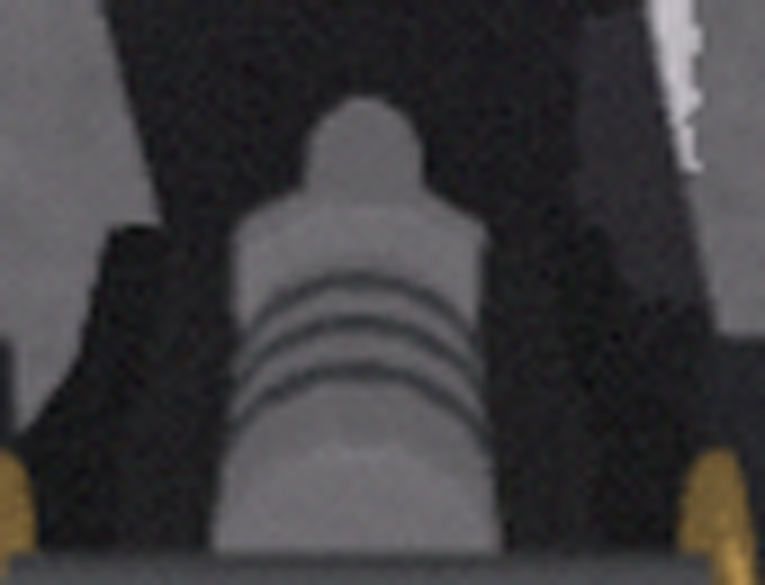

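```bash
python3 - <<'E'
from h import *
q=down(YAW+np.pi)
move_pose(W(-.1394,.16,-.001),q)
hold(.2)
print(observe()["eef_pos"].round(4),W(-.1394,.16,-.001).round(4))
hit=movel(W(-.1394,.134,-.001),max_speed=.1,force_limit=6)
hold(.1); print(hit,observe()["time"])
im=shot("wrist","w5"); cv2.imwrite("pics/w5c.png",cv2.resize(im[150:260,195:320],None,fx=6,fy=5.4,interpolation=cv2.INTER_CUBIC))
shot("scene","s5",(170,90,290,190),6)
E
```

```text
[ 0.4842 -0.0412  0.1599] [ 0.4838 -0.0422  0.16  ]
False 19.0917
```

View pics/w5c.png

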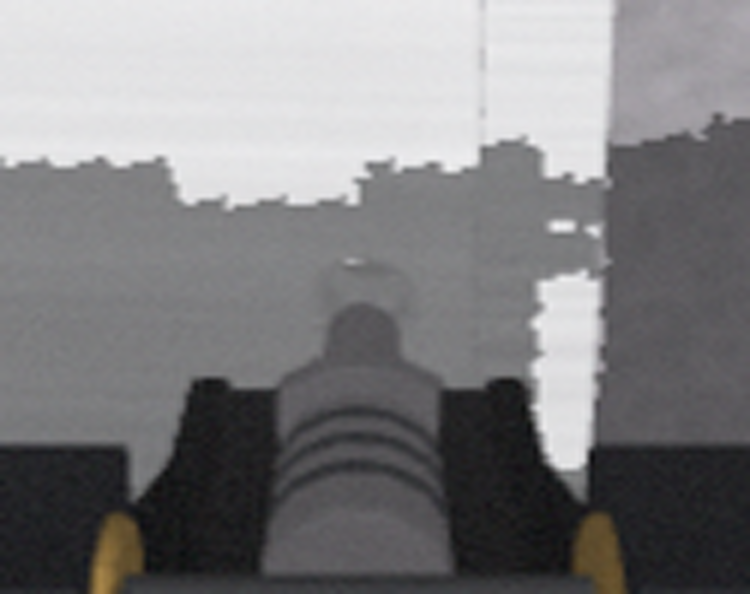

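View pics/s5.png

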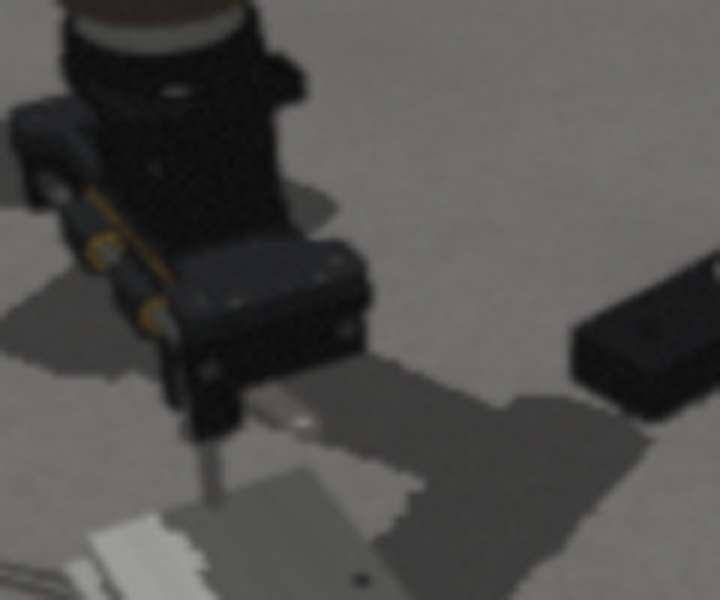

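```bash
python3 - <<'E'
from h import *
T=np.load("pics/w5_T.npy")
for i in range(4):
    e=observe()["eef_pos"]; d=e[:2]-H; print(e.round(4),(d@ex).round(4),(d@ey).round(4)); hold(.05)
for py in(-.002,-.001,0):
  c=W(-.1388,.0718,py)
  a=proj("wrist",W(-.1388,.0718,py-.006),T);b=proj("wrist",c,T)
  l=proj("wrist",W(-.1448,.0718,py),T);r=proj("wrist",W(-.1328,.0718,py),T)
  f=lambda p:(((p[0]-195+.5)*6).round(),((p[1]-150+.5)*5.4).round())
  print(py,f(a),f(b),f(l),f(r))
E
```

```text
[ 0.4843 -0.0421  0.1347] -0.1389 -0.0007
[ 0.4842 -0.0421  0.1346] -0.139 -0.0008
[ 0.4842 -0.0422  0.1345] -0.1391 -0.0009
[ 0.4841 -0.0422  0.1344] -0.1392 -0.0009
-0.002 (np.float64(368.0), np.float64(257.0)) (np.float64(367.0), np.float64(294.0)) (np.float64(411.0), np.float64(294.0)) (np.float64(324.0), np.float64(294.0))
-0.001 (np.float64(368.0), np.float64(263.0)) (np.float64(367.0), np.float64(300.0)) (np.float64(411.0), np.float64(300.0)) (np.float64(324.0), np.float64(300.0))
0 (np.float64(368.0), np.float64(269.0)) (np.float64(367.0), np.float64(307.0)) (np.float64(411.0), np.float64(307.0)) (np.float64(324.0), np.float64(307.0))
```

```bash
python3 - <<'E'
from h import *
py=-.0012
movel(W(-.1394,.132,py),max_speed=.03); hold(.3)
for z in (.122,.112,.100,.093):
    hit=movel(W(-.1394,z,py),max_speed=.03,force_limit=8)
    o=observe(); d=o["eef_pos"][:2]-H; print(z,hit,o["time"],o["eef_pos"][2].round(4),(d@ex).round(4),(d@ey).round(4),o["wrist_force"].round(1),o["width"])
    if hit: break
im=shot("wrist","w6"); cv2.imwrite("pics/w6c.png",cv2.resize(im[150:260,195:320],None,fx=6,fy=5.4,interpolation=cv2.INTER_CUBIC))
E
```

```text
0.122 False 20.425 0.1217 -0.1395 -0.0013 [ 0.4  0.  -1. ] 0.1937568784725961
0.112 False 20.9083 0.1118 -0.1395 -0.0012 [ 0.   0.1 -0.3] 0.19569047448153828
0.1 False 21.4583 0.0999 -0.1393 -0.0012 [ 1.   1.1 -0.2] 0.1937170110686276
0.093 False 21.8417 0.0928 -0.1393 -0.0012 [-0.1 -0.2 -1.1] 0.19266728608568934
```

View pics/w6c.png

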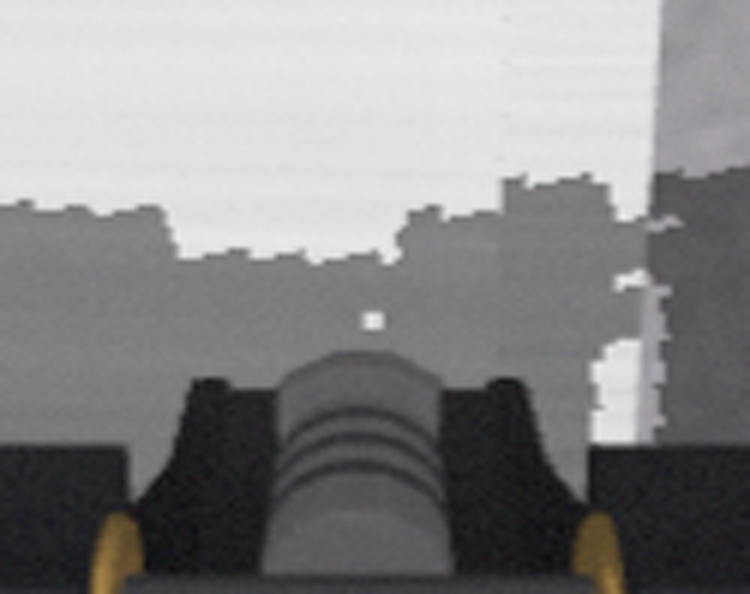

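```bash
python3 - <<'E'
from h import *
py=-.0012
command_gripper(0.0,60)
for z in (.088,.083,.079,.077,.075,.074,.073,.072):
    hit=movel(W(-.1396,z,py),max_speed=.02,force_limit=18)
    o=observe(); d=o["eef_pos"][:2]-H; print(z,hit,o["time"],o["eef_pos"][2].round(4),(d@ex).round(4),(d@ey).round(4),o["wrist_force"].round(1),o["width"].round(3))
    if hit or o["wrist_force"][2]>22: break
hold(.5); o=observe(); print(o["time"],o["eef_pos"].round(4),o["wrist_force"].round(1))
im=shot("wrist","w7"); shot("scene","s7",(150,90,290,210),5)
E
```

```text
Traceback (most recent call last):
AttributeError: 'float' object has no attribute 'round'
```

```bash
python3 - <<'E'
from h import *
py=-.0012
for z in (.088,.083,.079,.077,.075,.074,.073,.072):
    hit=movel(W(-.1396,z,py),max_speed=.02,force_limit=18)
    o=observe(); d=o["eef_pos"][:2]-H; print(z,hit,o["time"],o["eef_pos"][2].round(4),(d@ex).round(4),(d@ey).round(4),o["wrist_force"].round(1),round(o["width"],3))
    if hit or o["wrist_force"][2]>22: break
hold(.5); o=observe(); print(o["time"],o["eef_pos"].round(4),o["wrist_force"].round(1))
im=shot("wrist","w7"); shot("scene","s7",(150,90,290,210),5)
E
```

```text
0.088 False 22.7583 0.088 -0.1396 -0.0012 [-0.3  0.4 -1.3] 0.192
0.083 False 23.1583 0.0829 -0.1396 -0.0012 [-0.4 -0.6  0.3] 0.193
0.079 False 23.5083 0.0789 -0.1397 -0.0012 [-1.7  1.3  3.1] 0.189
0.077 False 23.7583 0.077 -0.1396 -0.0012 [-1.   0.3  3.3] 0.189
0.075 False 24.0083 0.0752 -0.1396 -0.0012 [-2.2  0.5  4.9] 0.193
0.074 False 24.2583 0.0749 -0.1396 -0.0012 [-4.5  1.2 10.2] 0.19
0.073 False 24.5083 0.0748 -0.1396 -0.0012 [-6.1  2.5 17.8] 0.192
0.072 False 24.7583 0.0747 -0.1396 -0.0012 [-9.   2.6 22.6] 0.193
25.2583 [ 0.4836 -0.0424  0.0747] [-8.4  3.2 22.3]
```

View pics/w7.png

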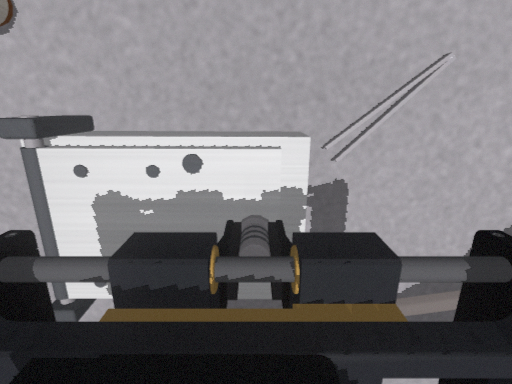

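View pics/s7.png

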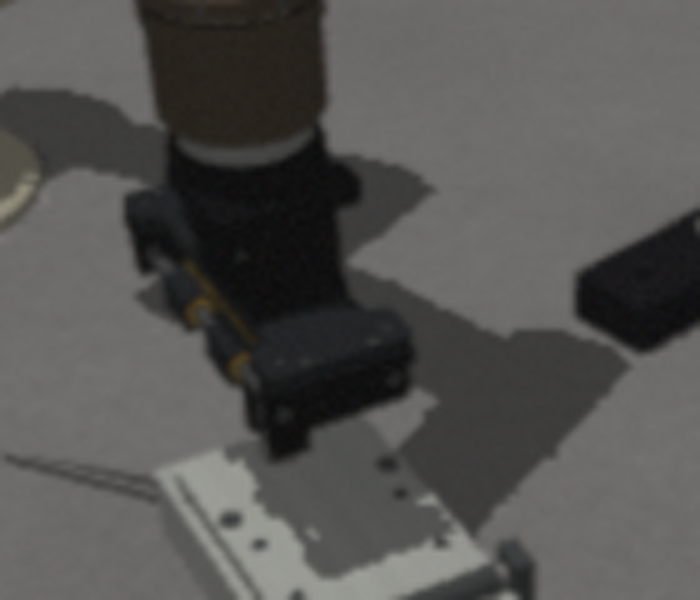

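```bash
python3 - <<'E'
from h import *
T=np.load("pics/w7_T.npy")
for th in (0,.03,.1):
  P=[W(-.155*np.cos(th)+.006*np.sin(th),.052+.155*np.sin(th)+.006*np.cos(th),y) for y in(-.055,-.02)]
  print(th,[proj("wrist",p,T).round(1) for p in P])
im=np.load("pics/w7.npy"); cv2.imwrite("pics/w7c.png",cv2.resize(im[120:230,230:330],None,fx=5,fy=5,interpolation=cv2.INTER_CUBIC))
shot("top","t7",(150,130,330,250),4)
hold(.5); o=observe(); print(o["time"],o["eef_pos"].round(4),o["wrist_force"].round(1))
E
```

```text
0 [array([281.4, 148.2]), array([279.9, 202.3])]
0.03 [array([281.7, 149.3]), array([280.1, 204.7])]
0.1 [array([281.5, 152.1]), array([279.8, 210.8])]
25.9083 [ 0.4836 -0.0424  0.0747] [-8.1  2.8 22.2]
```

View pics/w7c.png

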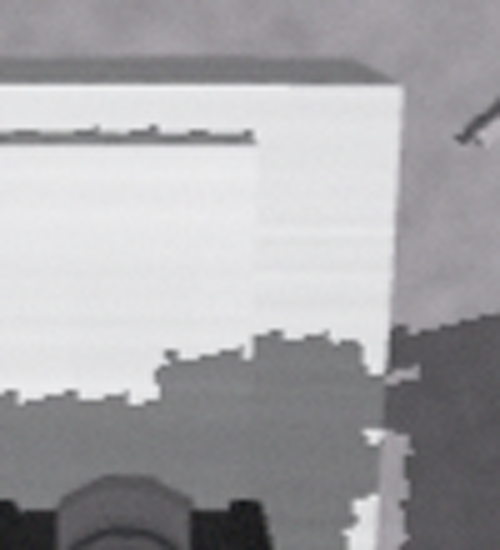

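View pics/t7.png

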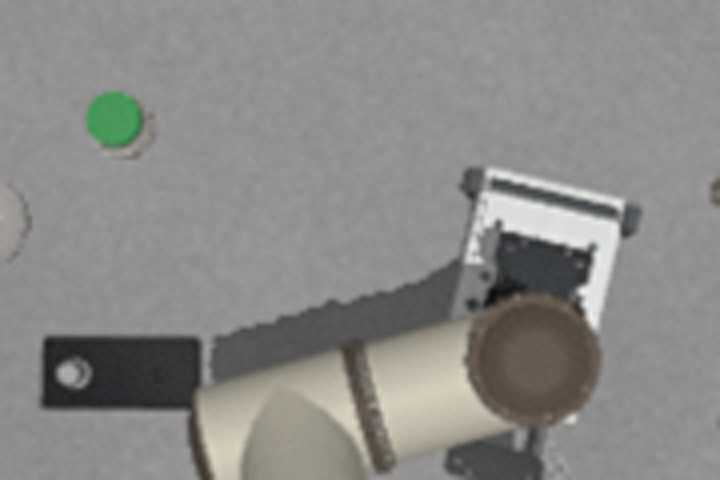

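```bash
python3 -c "
from plant import *
job_done(); o=observe(); print(o['time'],o['eef_pos'],o['wrist_force'])"
```

```text
the job is handed in; nothing more can be done
the job is handed in; nothing more can be done
```

I swung the lid down onto its plungers with the closed fingers and took the long pin from the stand. I pushed the pin through the lid into the base hole and handed the job in at about 26 s, still gripping it and pressing down.

- **Pin depth:** the arm came to a firm stop with the gripper at z = 0.0747 m. That puts the pin tip at about 18 mm, the height expected when it is fully in.
- **Force:** the upward force on the wrist was steady at about 22 N over the last second, against the roughly 8 N needed to shut the lid. There was also a side force of about 8 N, which I left as it was.
- **Lid:** in the wrist view its corner sits at image row 148, which matches the fully shut position (148.2). The ajar position would be about 152.
- **Surroundings:** the short pin is still in the stand, and the jar looks untouched in the last top view. I did not compare the bottles, dish and slide box with the first pictures, but the gripper never came near them.

No check failed. The last state read after hand-in returned nothing, because the interface had already closed.

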